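# Set the throttle valve: close it, back off two turns, hold

### The arm

A 6-joint arm with a two-finger parallel gripper is mounted at the origin on the work surface; the furniture and walls round the work are solid. World frame = base frame: x ahead of the robot, y to its left, z up, the work surface at z = 0. Lengths are in m, angles in rad, forces in N, time in s.
With the tool pointing down it reaches from about 0.35 to 0.85 m from the base axis. Payload 8.1 kg.
Tool frame: the origin (TCP) lies at the centre of the arm's flange, where the gripper is bolted on; the fingertips stand 186 mm ahead of it and the grasp point (between the pads) lies 167 mm ahead of it; z points along the fingers, y is the line along which they close (so a half turn about z gives the same grasp; the last joint's range is limited). The gripper opens to 93 mm and grips with 3 to 60 N. Pads are 15 mm wide; open, the fingers measure 128 mm over their backs; the gripper's body (75 mm by 188 mm) begins 65 mm behind the grasp point.
Start: joints at [1.104, 0.13, 1.488, -0, 1.523, -0.085], TCP at [0.224, 0.557, 0.405] pointing down, gripper open.
Joint ranges: [-2.96, 2.96], [-0.89, 2.26], [0.02, 2.5], [-1.34, 4.48], [0, 2.73], [-2.66, 2.66]. Speed limits (rad/s): [2.39, 2.39, 2.79, 3.14, 3.14, 3.14].

### API

Orientations are given as a rotation vector (axis times angle).
In Python, from plant import robot gives the robot as it stands.
- The arm moves only by the tool apply_moves, never from a script. Its argument "series" is a list of rows, each a list of 2 entries, a list of its own where there are three numbers: the shift along the tool's x, y, z in mm, then the turn, a rotation vector about the tool's x, y, z in rad. A call has 1 to 12 rows; each row shifts and turns the commanded pose from where the row before left it, along the tool's axes as they then stand; what a row does not reach is not made up. A row lasts 1/12 s, in which the tool goes at most 41.7 mm and 7.16 degrees, less where a joint would pass 70% of its speed; a pose out of reach is approached as far as the arm can. A call is refused whole if a number of a shift passes 41.7 or a number of a turn 0.125, either way. A call with a gripper value outside its range is refused whole. "claw" is the opening, from 0 (shut) to 1 (fully open), set as the call begins (left out, the last holds). The fingers move at their own pace and stop on an object; "newtons" is the grip in N (left out, the last holds). Time passes only in rows, so rows that do not move let the fingers close. It gives the time, the measured TCP pose, the force, the opening and the grip force at its end, in the units of the state.
- robot.read_state(): the state, without advancing time (a new reading comes with each control period).
- robot.read_camera(name): name is "scene" or "side" or "wrist"; returns (picture, depth): 400x640x3 uint8, blue, green, red; 400x640 float32, m along the optical axis (not along the pixel's ray), 0 where there is no reading.
- robot.calibration(name): a dict with "fx", "fy", "cx", "cy" (pixels), "extrinsics" (4x4, takes a point from world to camera coordinates). Camera axes: x right, y down, z forward; pixel columns grow to the right and rows downward; lengths in m; the calibration is good to about 2 mm. The wrist camera is an equidistant fisheye: a pixel r from the principal point sees the ray r / f radians off the axis. A picture is of the moment at which its call begins: read the wrist's pose just before it. calibration takes no time and is no camera call; for the wrist camera it gives the pose at the moment of the call.
- robot.close_job(): hands the job in; it is judged then, once.
The state is a dict: "t": time; "q": joint angles; "dq": joint speeds; "joint_torque": joint torques, N m; "tool_pos": TCP position; "orientation": TCP orientation; "force": force on the tool from outside, world axes, zero at the start; "wrist_torque": the same for the moment, N m; "opening": finger opening in m; "gripper_force": force on a finger pad.
Only numpy, scipy, OpenCV 4.12 (cv2) and the standard library are available. Lean on these libraries where they do the work, as an engineer would, in place of code of your own. Each camera call takes 0.05 s, during which the arm holds its last target. There are 200 camera calls.

### The job

Set the taller of the two bench valves, the one with the upright spinner handle on its wheel: turn it clockwise (seen from above) until it is closed hard against its stop, then back it off anticlockwise by exactly two full turns. Finish with the gripper still closed round that handle, holding the wheel still at this setting so that I can tighten the gland nut; do not let go. Leave the lower valve's wheel and everything else on the bench as they are.

Things in the scene. Friction and masses are not known exactly. Their poses are not given: they have to be found in the camera images.
- main_valve: the tall brass valve with the spinner handle, bolted to the worktop on a 116 x 72 mm plate, 8 mm thick, and so unable to move. Origin under its centre on the worktop, z up along the stem, x along its pipe ends. It may stand in the left or the right place, and the low valve in the other.
- main_valve_axis (a point): point on the tall valve's stem axis at the middle of its wheel rim, 118 mm above the worktop. The rim's centre line has radius 54 mm, its bar is 11 mm thick; the hub nut ends 13 mm above this point
- main_wheel (a joint): turn of the tall valve's wheel in rad: 0 is closed, hard against the stop; it grows anticlockwise seen from above (opening), 6.283 a turn, with the open stop at four turns (25.1). It starts between about 0.45 and 1.25 turns open. At 0 the handle stands on the valve's +x side. It stays where left; turning it takes about 2.5 N at the handle.
- main_handle: upright black spinner handle on the tall valve's wheel, 48 mm out from the stem axis: a smooth round barrel 22 mm in diameter, spanning 127 to 178 mm above the worktop (9 to 60 mm above the rim's mid height, where the origin lies). It spins freely on its own upright pin, so that a gripper may lead it round the circle without turning itself.
- main_grip (a point): middle of the handle barrel, on its pin's axis, 156 mm above the worktop
- low_valve: the other, lower valve, of the same make: no handle, plain wheel of radius 38 mm at 88 mm above the worktop, 101 mm tall overall. Fixed. Origin under its centre.
- low_rim (a point): a point on the rim of the lower valve's wheel, 38 mm from its stem axis; it goes round with that wheel, which turns as easily as the tall one and must stay as it is
- lubricant_can: spray can, 50 mm across and 146 mm tall, standing behind the valves; origin under its centre. To be left where it is.
- brass_elbow: brass pipe elbow, 54 x 52 x 25 mm, lying behind, between the two valves; origin under its centre. To be left where it is.
- ptfe_tape: white roll of thread tape, 43 mm across and 14 mm tall, lying in front, between the two valves; origin under its centre. To be left where it is.

How it is judged:
By the outcome, as a careful person would: the job done as asked, in the order asked, and still so for the second after the job is handed in, while the arm keeps its last pose, push and grip.
It also fails if it takes over 72 s, if anything falls off the work surface, if the arm or the gripper's body presses on something with over 40 N, if the wrist force passes 120 N, or if a joint passes its speed limit or range.

## Working session

There is one attempt and no reset: what is moved stays moved. The work goes in short steps, Python scripts to look and compute and a tool call to move; the robot and the scene stay as the last step left them, time stands still between calls to the robot, and variables do not carry over. Pictures are saved under pics/ and viewed, at most 10 in all, crops included, and the job is handed in when it is done.

Besides the shell and the picture viewer there is one more tool, called after "Emit:" by a JSON object that holds its "name" and its "arguments", one argument or row to a line. apply_moves: Moves the arm, as the interface text tells. Its arguments: {"type":"object","properties":{"series":{"type":"array"},"claw":{"type":"number"},"newtons":{"type":"number"}},"required":["series"]}

```bash
mkdir -p pics; ls; python3 - <<'E'
from plant import robot
import cv2,numpy as np
for n in("scene","side"):
    p,d=robot.read_camera(n);cv2.imwrite(f"pics/{n}0.png",p);np.save(f"pics/{n}0.npy",d)
    c=robot.calibration(n);print(n,c)
s=robot.read_state();print(s)
E
```

```text
pics
scene {'fx': 367.4023957469896, 'fy': 367.4023957469896, 'cx': 316.83085520413, 'cy': 199.18109553187725, 'extrinsics': array([[-0.49707463, -0.86728255,  0.02716216,  0.3706507 ],
       [-0.38696798,  0.19355157, -0.90155065,  0.31149386],
       [ 0.77664187, -0.45864884, -0.43182015,  0.51683189],
       [ 0.        ,  0.        ,  0.        ,  1.        ]])}
side {'fx': 376.6099965711591, 'fy': 376.6099965711591, 'cx': 319.08860262675194, 'cy': 204.2312317966494, 'extrinsics': array([[-0.99949423, -0.02424933, -0.02057325,  0.58221365],
       [ 0.0116578 ,  0.32250706, -0.94649527,  0.0846665 ],
       [ 0.0295869 , -0.9462564 , -0.32206125,  0.97965686],
       [ 0.        ,  0.        ,  0.        ,  1.        ]])}
{'t': 0.1, 'q': array([ 1.10357426e+00,  1.31084964e-01,  1.48918591e+00, -5.14118481e-05,
        1.52300844e+00, -8.53961105e-02]), 'dq': array([-0.00132892, -0.00028402, -0.00376984, -0.00099135,  0.00122963,
        0.0016678 ]), 'joint_torque': array([ 1.30759938e-03, -5.61347902e+01, -4.93093228e+01,  7.70503096e-02,
        2.93080334e-02,  1.10718645e-06]), 'tool_pos': array([0.22345938, 0.5566063 , 0.40378397]), 'orientation': array([-5.96052072e-01, -3.08411076e+00,  2.57057656e-03]), 'force': array([ 0.54135389,  0.13037597, -0.65970128]), 'wrist_torque': array([-0.04056225, -0.00575436,  0.01022413]), 'gripper_force': 0.0, 'opening': 0.09316098215167032}
```

View pics/scene0.png

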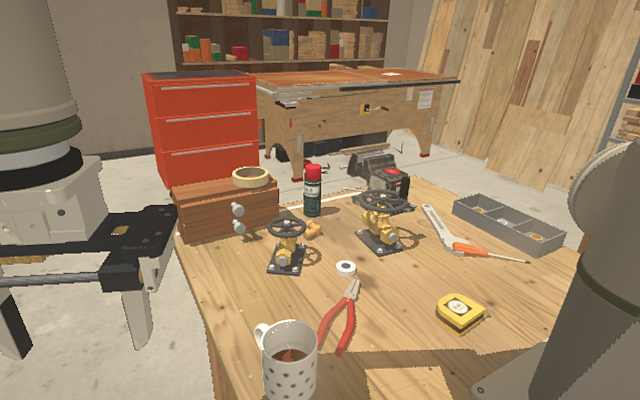

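View pics/side0.png

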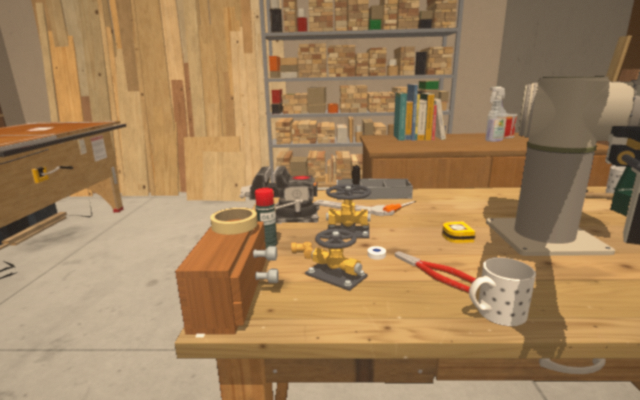

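The scene picture shows the low valve's wheel at (287,227) and the tall one's at (383,203). In the side picture the tall wheel is at (348,191), with its handle near (356,174). I'll enlarge both.

```bash
cat > h.py <<'E'
import numpy as np,cv2
from plant import robot
def world(n,u,v,z=None,d=None):
    c=robot.calibration(n);E=c["extrinsics"];R=E[:3,:3];t=E[:3,3]
    r=np.array([(u-c["cx"])/c["fx"],(v-c["cy"])/c["fy"],1.])
    o=-R.T@t;w=R.T@r
    return o+w*(d if d is not None else (z-o[2])/w[2])
def proj(n,P):
    c=robot.calibration(n);E=c["extrinsics"];p=E[:3,:3]@P+E[:3,3]
    return c["fx"]*p[0]/p[2]+c["cx"],c["fy"]*p[1]/p[2]+c["cy"]
E
python3 - <<'E'
import cv2,numpy as np
from h import *
a=cv2.imread("pics/scene0.png")[160:260,330:430];b=cv2.imread("pics/side0.png")[150:250,300:400]
cv2.imwrite("pics/c1.png",np.hstack([cv2.resize(x,(400,400),interpolation=cv2.INTER_CUBIC) for x in(a,b)]))
print(world("scene",383,203,.118),world("side",348,191,.118),world("scene",287,227,.088),world("side",336,239,.088))
for n in("scene","side"):
    d=np.load(f"pics/{n}0.npy");c=robot.calibration(n)
    v,u=np.mgrid[0:400,0:640];K=np.stack([(u-c["cx"])/c["fx"],(v-c["cy"])/c["fy"],np.ones_like(u)],-1)*d[...,None]
    W=(K-c["extrinsics"][:3,3])@c["extrinsics"][:3,:3]
    ctr=world(n,*((383,203) if n=="scene" else (348,191)),.118)
    near=np.hypot(*(W[...,:2]-ctr[:2]).transpose(2,0,1))<.075
    for lo,hi in((.105,.124),(.135,.175),(.0,.012)):
        m=near&(W[...,2]>lo)&(W[...,2]<hi)&(d>0); print(n,lo,m.sum(),W[m].mean(0) if m.any() else 0, W[m].min(0) if m.any() else 0,W[m].max(0)if m.any() else 0)
E
```

```text
[ 0.49197754 -0.02983714  0.118     ] [ 0.50452093 -0.04310508  0.118     ] [0.53998746 0.19629816 0.088     ] [0.54087277 0.19914532 0.088     ]
scene 0.105 638 [ 0.4990738  -0.03057787  0.11998889] [ 0.4454353  -0.09171469  0.10503545] [0.56083549 0.02256366 0.12399351]
scene 0.135 151 [ 0.47648857 -0.07360123  0.15557088] [ 0.47034935 -0.08507208  0.13502041] [ 0.48886103 -0.0664573   0.17475179]
scene 0.0 1050 [ 0.4796038  -0.01831853  0.00409624] [ 4.17362163e-01 -1.04587611e-01  9.49840965e-08] [0.56346939 0.04444697 0.01199981]
side 0.105 472 [ 0.50394857 -0.02775297  0.1198115 ] [ 0.44757051 -0.09373116  0.11158979] [0.56271728 0.0239867  0.12397113]
side 0.135 122 [ 0.48166457 -0.07294979  0.15482612] [ 0.47014108 -0.08261252  0.13521482] [ 0.49228084 -0.06639244  0.17418483]
side 0.0 363 [ 0.48451837 -0.03249963  0.00526443] [ 4.30212182e-01 -1.10640394e-01  2.22819140e-07] [0.57846473 0.02892588 0.01193344]
```

View pics/c1.png

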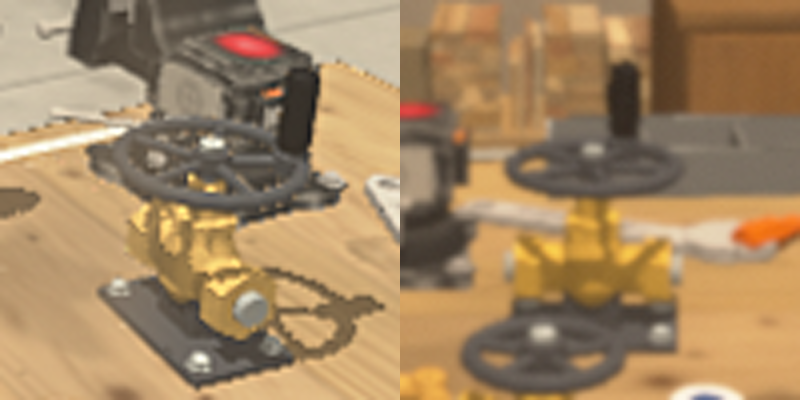

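Emit:
{"name": "apply_moves", "arguments": {
  "series": [
    [[0,0,0],[0,0,-0.095]],
    [[0,0,0],[0,0,-0.095]],
    [[0,0,0],[0,0,-0.095]],
    [[0,0,0],[0,0,-0.095]],
    [[-13,-31,0],[0,0,0]],
    [[-13,-31,0],[0,0,0]],
    [[-13,-31,0],[0,0,0]],
    [[-13,-31,0],[0,0,0]],
    [[-13,-31,0],[0,0,0]],
    [[-13,-31,0],[0,0,0]],
    [[-13,-31,0],[0,0,0]],
    [[-13,-31,0],[0,0,0]]
  ],
  "claw": 1
}}

```text
t: 1.1
tool_pos: [0.3272, 0.3071, 0.4043]
orientation: [-0.002, -3.141, 0.001]
force: [0.4, -1.4, 0.2]
opening: 0.0931
gripper_force: 0.0
```

Emit:
{"name": "apply_moves", "arguments": {
  "series": [
    [[-13,-31,0],[0,0,0]],
    [[-13,-31,0],[0,0,0]],
    [[-13,-31,0],[0,0,0]],
    [[-13,-31,0],[0,0,0]],
    [[-13,-31,0],[0,0,0]],
    [[-13,-31,0],[0,0,0]],
    [[-13,-31,0],[0,0,0]],
    [[-13,-31,0],[0,0,0]],
    [[-13,-31,0],[0,0,0]],
    [[-13,-31,0],[0,0,0]],
    [[0,0,0],[0,0,0]]
  ]
}}

```text
t: 2.02
tool_pos: [0.4576, -0.006, 0.4043]
orientation: [-0.009, -3.141, 0.003]
force: [1.2, -0.3, 0.1]
opening: 0.0928
gripper_force: 0.0
```

```bash
python3 - <<'E'
from h import *
from scipy.spatial.transform import Rotation as R
s=robot.read_state();print(s["t"],s["tool_pos"],s["orientation"],s["force"],s["q"]);print(R.from_rotvec(s["orientation"]).as_matrix().round(3))
c=robot.calibration("wrist");print(c)
p,d=robot.read_camera("wrist");cv2.imwrite("pics/w1.png",p);np.save("pics/w1.npy",d)
print(world("scene",313,210,.0),world("side",267,245,.0))
E
```

```text
2.0167 [ 0.45761595 -0.00600735  0.40430346] [-0.00931909 -3.14146665  0.00319954] [ 1.16180114 -0.28490873  0.13928781] [-0.12437965 -0.26431059  1.86610526 -0.00203634  1.53966108 -1.68917979]
[[-1.     0.006 -0.   ]
 [ 0.006  1.    -0.002]
 [ 0.    -0.002 -1.   ]]
{'fx': 309.70691628693146, 'fy': 309.70691628693146, 'cx': 317.1368677809303, 'cy': 201.34845122131236, 'extrinsics': array([[ 0.0059549 ,  0.99998086, -0.00167683,  0.00327923],
       [ 0.95413227, -0.00517992,  0.29934057, -0.47241569],
       [ 0.29932616, -0.00338246, -0.95414486,  0.25411386],
       [ 0.        ,  0.        ,  0.        ,  1.        ]])}
[0.73308962 0.02015435 0.        ] [0.71540058 0.03608637 0.        ]
```

View pics/w1.png

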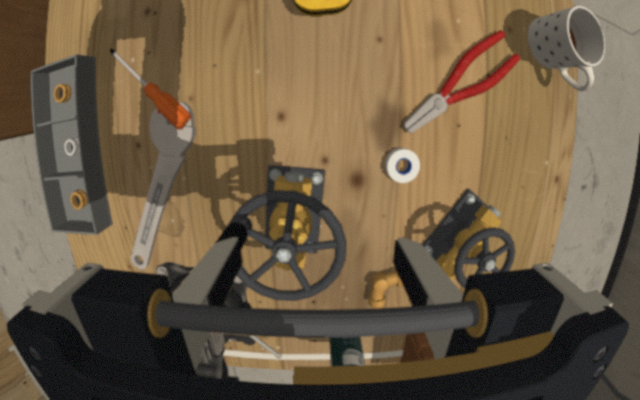

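The wrist view shows the hub at (284,254) and the handle at about (236,240), next to the left finger. The pipe runs nearly along world x. I'll fit the rim and handle from the depth image.

```bash
python3 - <<'E'
from h import *
from scipy.optimize import least_squares
c=robot.calibration("wrist");d=np.load("pics/w1.npy")
v,u=np.mgrid[0:400,0:640];x=u-c["cx"];y=v-c["cy"];r=np.hypot(x,y);th=r/c["fx"];k=np.tan(th)/np.maximum(r,1e-9)
W=(np.stack([x*k,y*k,np.ones_like(x)],-1)*d[...,None]-c["extrinsics"][:3,3])@c["extrinsics"][:3,:3]
print("hub",W[254,284])
dist=np.hypot(W[...,0]-.504,W[...,1]+.035)
m=(dist<.07)&(dist>.045)&(W[...,2]>.112)&(W[...,2]<.126)&(d>0)
P=W[m];f=least_squares(lambda p:np.hypot(np.hypot(P[:,0]-p[0],P[:,1]-p[1])-.054,P[:,2]-.118)-.0055,[.504,-.035],loss="soft_l1",f_scale=.001);ax=f.x;print(m.sum(),ax,np.abs(f.fun).mean())
m=(dist<.075)&(W[...,2]>.130)&(W[...,2]<.182)&(d>0)&(np.hypot(W[...,0]-.481,W[...,1]+.0785)<.02)
P=W[m];print(m.sum(),P.min(0),P.max(0),P[P[:,2]>.176].mean(0))
S=P[P[:,2]<.174]
f=least_squares(lambda p:np.hypot(S[:,0]-p[0],S[:,1]-p[1])-.011,[.481,-.0785],loss="soft_l1",f_scale=.001)
print(f.x,np.abs(f.fun).mean(),np.linalg.norm(f.x-ax),np.degrees(np.arctan2(*(f.x-ax)[::-1])))
# pooled fixed cams
for n in("scene","side"):
    d=np.load(f"pics/{n}0.npy");c=robot.calibration(n)
    K=np.stack([(u-c["cx"])/c["fx"],(v-c["cy"])/c["fy"],np.ones_like(u)],-1)*d[...,None]
    W=(K-c["extrinsics"][:3,3])@c["extrinsics"][:3,:3]
    dist=np.hypot(W[...,0]-.504,W[...,1]+.035)
    m=(dist<.065)&(dist>.045)&(W[...,2]>.112)&(W[...,2]<.126);P=W[m]
    f=least_squares(lambda p:np.hypot(np.hypot(P[:,0]-p[0],P[:,1]-p[1])-.054,P[:,2]-.118)-.0055,[.504,-.035],loss="soft_l1",f_scale=.001);print(n,f.x)
    m=(W[...,2]>.135)&(W[...,2]<.174)&(np.hypot(W[...,0]-.481,W[...,1]+.0785)<.02);S=W[m]
    f=least_squares(lambda p:np.hypot(S[:,0]-p[0],S[:,1]-p[1])-.011,[.481,-.0785],loss="soft_l1",f_scale=.001);print(f.x)
E
```

```text
hub [ 0.50335723 -0.03399338  0.13115377]
3267 [ 0.50560428 -0.03523629] 0.0007170300889248566
422 [ 0.47053717 -0.08632651  0.13046391] [ 0.48749182 -0.06560327  0.17165647] [nan nan nan]
[ 0.48268044 -0.0773066 ] 0.0003466380248905353 0.047910475980033035 -118.5856811295529
scene [ 0.50548472 -0.03724297]
[ 0.48267858 -0.07987358]
side [ 0.50426098 -0.03814944]
[ 0.48143111 -0.08090027]<stdin>:11: RuntimeWarning: Mean of empty slice.
  ret = um.true_divide(
```

Emit:
{"name": "apply_moves", "arguments": {
  "series": [
    [[-8,-24,0],[0,0,-0.006]],
    [[-8,-24,0],[0,0,0]],
    [[-9,-25,0],[0,0,0]],
    [[0,0,0],[0,0,0]],
    [[0,0,0],[0,0,0]]
  ]
}}

```text
t: 2.48
tool_pos: [0.4816, -0.0745, 0.4043]
orientation: [0.005, -3.14, -0.001]
force: [0.5, 0.2, -0.8]
opening: 0.0931
gripper_force: 0.0
```

Emit:
{"name": "apply_moves", "arguments": {
  "series": [
    [[-1,-4,20],[0,0,0]],
    [[0,0,20],[0,0,0]],
    [[0,0,20],[0,0,0]],
    [[0,0,15],[0,0,0]],
    [[0,0,6],[0,0,0]],
    [[0,0,0],[0,0,0]],
    [[0,0,0],[0,0,0]]
  ]
}}

```text
t: 3.07
tool_pos: [0.4826, -0.0776, 0.3242]
orientation: [0.008, -3.141, -0.0]
force: [0.5, -0.5, 0.9]
opening: 0.0931
gripper_force: 0.0
```

Emit:
{"name": "apply_moves", "arguments": {
  "series": [
    [[0,0,0],[0,0,0]],
    [[0,0,0],[0,0,0]],
    [[0,0,0],[0,0,0]],
    [[0,0,0],[0,0,0]],
    [[0,0,0],[0,0,0]],
    [[0,0,0],[0,0,0]],
    [[0,0,0],[0,0,0]],
    [[0,0,0],[0,0,0]],
    [[0,0,0],[0,0,0]],
    [[0,0,0],[0,0,0]]
  ],
  "claw": 0,
  "newtons": 35
}}

```text
t: 3.9
tool_pos: [0.4827, -0.0786, 0.3237]
orientation: [0.007, -3.141, -0.0]
force: [0.5, -0.5, 0.2]
opening: 0.0308
gripper_force: 0.0
```

```bash
python3 - <<'E'
from h import *
s=robot.read_state();print(s["t"],s["tool_pos"],s["force"],s["opening"],s["gripper_force"],s["orientation"])
p,d=robot.read_camera("scene");cv2.imwrite("pics/s2.png",cv2.resize(p[100:260,300:500],(800,640))[:600])
E
```

```text
3.9 [ 0.48267922 -0.07855841  0.3236563 ] [ 0.48766465 -0.46149935  0.154865  ] 0.03076420443699803 0.0 [ 6.53288208e-03 -3.14143444e+00 -4.95366531e-05]
```

View pics/s2.png

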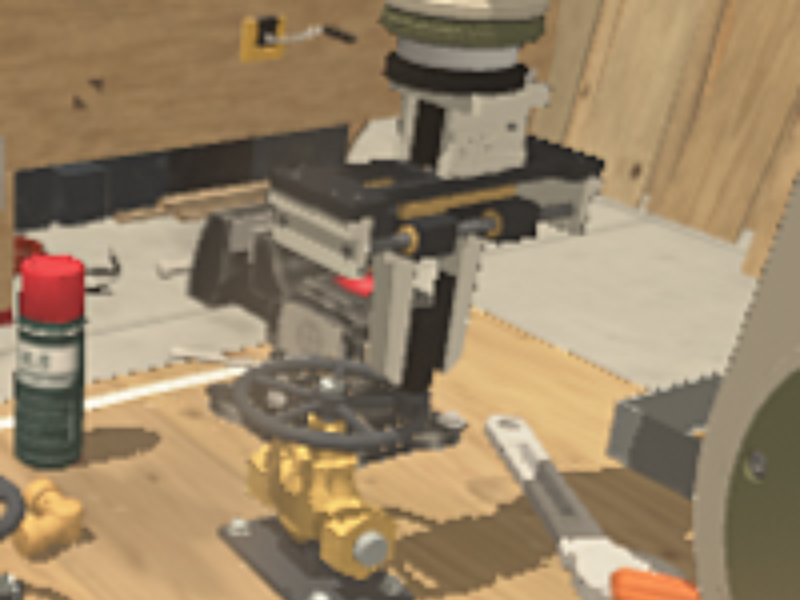

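The handle stands between the fingers, which are still closing (31 mm). I'll let them finish.

Emit:
{"name": "apply_moves", "arguments": {
  "series": [
    [[0,0,0],[0,0,0]],
    [[0,0,0],[0,0,0]],
    [[0,0,0],[0,0,0]],
    [[0,0,0],[0,0,0]],
    [[0,0,0],[0,0,0]]
  ]
}}

```text
t: 4.37
tool_pos: [0.4826, -0.079, 0.3238]
orientation: [0.006, -3.141, 0.002]
force: [-1.5, -5.6, -0.7]
opening: 0.0215
gripper_force: 35.0
```

```bash
python3 - <<'E'
import numpy as np
for a in range(-120,-480,-15):
    t=np.radians([a,a-15]);q=48*np.c_[np.cos(t),np.sin(t)];d=q[1]-q[0];print(a,"->",a-15,[round(-d[0],1),round(d[1],1),0],"pos",(q[1]+[505.3,-36.2]).round(1))
E
```

```text
-120 -> -135 [np.float64(9.9), np.float64(7.6), 0] pos [471.4 -70.1]
-135 -> -150 [np.float64(7.6), np.float64(9.9), 0] pos [463.7 -60.2]
-150 -> -165 [np.float64(4.8), np.float64(11.6), 0] pos [458.9 -48.6]
-165 -> -180 [np.float64(1.6), np.float64(12.4), 0] pos [457.3 -36.2]
-180 -> -195 [np.float64(-1.6), np.float64(12.4), 0] pos [458.9 -23.8]
-195 -> -210 [np.float64(-4.8), np.float64(11.6), 0] pos [463.7 -12.2]
-210 -> -225 [np.float64(-7.6), np.float64(9.9), 0] pos [471.4  -2.3]
-225 -> -240 [np.float64(-9.9), np.float64(7.6), 0] pos [481.3   5.4]
-240 -> -255 [np.float64(-11.6), np.float64(4.8), 0] pos [492.9  10.2]
-255 -> -270 [np.float64(-12.4), np.float64(1.6), 0] pos [505.3  11.8]
-270 -> -285 [np.float64(-12.4), np.float64(-1.6), 0] pos [517.7  10.2]
-285 -> -300 [np.float64(-11.6), np.float64(-4.8), 0] pos [529.3   5.4]
-300 -> -315 [np.float64(-9.9), np.float64(-7.6), 0] pos [539.2  -2.3]
-315 -> -330 [np.float64(-7.6), np.float64(-9.9), 0] pos [546.9 -12.2]
-330 -> -345 [np.float64(-4.8), np.float64(-11.6), 0] pos [551.7 -23.8]
-345 -> -360 [np.float64(-1.6), np.float64(-12.4), 0] pos [553.3 -36.2]
-360 -> -375 [np.float64(1.6), np.float64(-12.4), 0] pos [551.7 -48.6]
-375 -> -390 [np.float64(4.8), np.float64(-11.6), 0] pos [546.9 -60.2]
-390 -> -405 [np.float64(7.6), np.float64(-9.9), 0] pos [539.2 -70.1]
-405 -> -420 [np.float64(9.9), np.float64(-7.6), 0] pos [529.3 -77.8]
-420 -> -435 [np.float64(11.6), np.float64(-4.8), 0] pos [517.7 -82.6]
-435 -> -450 [np.float64(12.4), np.float64(-1.6), 0] pos [505.3 -84.2]
-450 -> -465 [np.float64(12.4), np.float64(1.6), 0] pos [492.9 -82.6]
-465 -> -480 [np.float64(11.6), np.float64(4.8), 0] pos [481.3 -77.8]
```

Emit:
{"name": "apply_moves", "arguments": {
  "series": [
    [[1.1,0.9,0],[0,0,0]],
    [[9.9,7.6,0],[0,0,0]],
    [[7.6,9.9,0],[0,0,0]],
    [[4.8,11.6,0],[0,0,0]],
    [[1.6,12.4,0],[0,0,0]],
    [[0,0,0],[0,0,0]],
    [[0,0,0],[0,0,0]]
  ]
}}

```text
t: 4.95
tool_pos: [0.4584, -0.0352, 0.3238]
orientation: [-0.008, 3.137, 0.002]
force: [10.8, 0.6, -8.5]
opening: 0.021
gripper_force: 35.0
```

Emit:
{"name": "apply_moves", "arguments": {
  "series": [
    [[-2.6,12.4,0],[0,0,0]],
    [[-4.8,11.6,0],[0,0,0]],
    [[-7.6,9.9,0],[0,0,0]],
    [[-9.9,7.6,0],[0,0,0]],
    [[-11.6,4.8,0],[0,0,0]],
    [[-12.4,1.6,0],[0,0,0]],
    [[0,0,0],[0,0,0]],
    [[0,0,0],[0,0,0]]
  ]
}}

```text
t: 5.62
tool_pos: [0.507, 0.0107, 0.3237]
orientation: [-0.006, 3.141, -0.005]
force: [2.3, -10.6, -1.0]
opening: 0.0215
gripper_force: 35.0
```

Emit:
{"name": "apply_moves", "arguments": {
  "series": [
    [[-12.4,-2.6,0],[0,0,0]],
    [[-11.6,-4.8,0],[0,0,0]],
    [[-9.9,-7.6,0],[0,0,0]],
    [[-7.6,-9.9,0],[0,0,0]],
    [[0,0,0],[0,0,0]],
    [[0,0,0],[0,0,0]]
  ]
}}

```text
t: 6.12
tool_pos: [0.5482, -0.0133, 0.3238]
orientation: [-0.005, 3.141, -0.0]
force: [1.1, -2.3, -1.5]
opening: 0.021
gripper_force: 35.0
```

Emit:
{"name": "apply_moves", "arguments": {
  "series": [
    [[-2.8,-5.6,0],[0,0,0]],
    [[-2,-5.9,0],[0,0,0]],
    [[-1.2,-6.2,0],[0,0,0]],
    [[0,0,0],[0,0,0]],
    [[0,0,0],[0,0,0]]
  ]
}}

```text
t: 6.53
tool_pos: [0.5543, -0.031, 0.3238]
orientation: [-0.006, 3.14, -0.001]
force: [6.7, -0.6, -3.1]
opening: 0.0214
gripper_force: 35.0
```

Emit:
{"name": "apply_moves", "arguments": {
  "series": [
    [[-1,-6.3,0],[0,0,0]],
    [[0.4,-6.3,0],[0,0,0]],
    [[0,0,0],[0,0,0]],
    [[0,0,0],[0,0,0]]
  ]
}}

```text
t: 6.87
tool_pos: [0.5547, -0.043, 0.3238]
orientation: [-0.006, 3.14, 0.002]
force: [4.2, 2.8, -2.3]
opening: 0.0208
gripper_force: 35.0
```

Emit:
{"name": "apply_moves", "arguments": {
  "series": [
    [[1.2,-6.2,0],[0,0,0]],
    [[2,-5.9,0],[0,0,0]],
    [[2.8,-5.6,0],[0,0,0]],
    [[0,0,0],[0,0,0]],
    [[0,0,0],[0,0,0]]
  ]
}}

```text
t: 7.28
tool_pos: [0.5483, -0.0501, 0.3236]
orientation: [0.017, -3.14, -0.039]
force: [-1.2, 69.3, 10.2]
opening: 0.0231
gripper_force: 35.0
```

Emit:
{"name": "apply_moves", "arguments": {
  "series": [
    [[-2.8,5.6,0],[0,0,0]],
    [[-0.6,2,0],[0,0,0]],
    [[0,0,0],[0,0,0]],
    [[0,0,0],[0,0,0]],
    [[0,0,0],[0,0,0]]
  ]
}}

```text
t: 7.7
tool_pos: [0.5502, -0.0465, 0.3235]
orientation: [0.014, -3.134, -0.023]
force: [-15.8, 41.8, 16.4]
opening: 0.0216
gripper_force: 35.0
```

```bash
python3 - <<'E'
from h import *
s=robot.read_state();print(s["t"],s["tool_pos"],s["force"],s["wrist_torque"],s["opening"],s["gripper_force"],s["orientation"])
a,_=robot.read_camera("scene");b,_=robot.read_camera("wrist")
np.save("pics/stopw.npy",b)
cv2.imwrite("pics/s3.png",np.hstack([cv2.resize(a[130:280,300:450],(400,400),interpolation=cv2.INTER_CUBIC),cv2.resize(b[130:330,210:410],(400,400),interpolation=cv2.INTER_CUBIC)]))
E
```

```text
7.7 [ 0.55015763 -0.04648611  0.32351156] [-15.79899562  41.76946278  16.36575266] [7.39296272 2.64096811 0.15610498] 0.021553619537092967 35.008130591595545 [ 0.01384185 -3.13428064 -0.02326478]
```

View pics/s3.png

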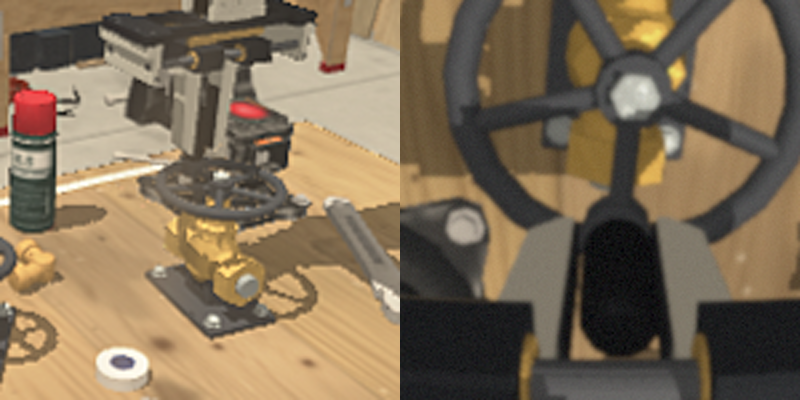

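Emit:
{"name": "apply_moves", "arguments": {
  "series": [
    [[-0.6,2.5,0],[0,0,0]],
    [[0,0,0],[0,0,0]],
    [[0,0,0],[0,0,0]],
    [[0,0,0],[0,0,0]],
    [[0,0,0],[0,0,0]],
    [[0,0,0],[0,0,0]]
  ]
}}

```text
t: 8.3
tool_pos: [0.5504, -0.0456, 0.3235]
orientation: [0.012, -3.133, -0.018]
force: [-17.8, 33.8, 16.9]
opening: 0.0215
gripper_force: 35.0
```

```bash
python3 - <<'E'
from h import *
v,u=np.mgrid[0:400,0:640]
d=np.load("pics/w1.npy")
# wrist pose at w1 (printed earlier)
E=np.array([[0.0059549,0.99998086,-0.00167683,0.00327923],[0.95413227,-0.00517992,0.29934057,-0.47241569],[0.29932616,-0.00338246,-0.95414486,0.25411386]])
c=robot.calibration("wrist");x=u-c["cx"];y=v-c["cy"];r=np.hypot(x,y);k=np.tan(r/c["fx"])/np.maximum(r,1e-9)
Ww=(np.stack([x*k,y*k,np.ones_like(x)],-1)*d[...,None]-E[:,3])@E[:,:3]
d=np.load("pics/scene0.npy");c=robot.calibration("scene");E=c["extrinsics"]
Ws=(np.stack([(u-c["cx"])/c["fx"],(v-c["cy"])/c["fy"],np.ones_like(u)],-1)*d[...,None]-E[:3,3])@E[:3,:3]
for W in(Ww,Ws):
    m=(W[...,2]>.0055)&(W[...,2]<.011)&(np.hypot(W[...,0]-.506,W[...,1]+.037)<.07);P=W[m][:,:2]
    print(len(P),cv2.minAreaRect((P*1000).astype(np.float32)))
E
```

```text
1180 ((505.6748352050781, -36.929237365722656), (71.89344787597656, 116.64115142822266), 84.63468170166016)
426 ((503.56878662109375, -36.244972229003906), (72.80499267578125, 116.73249053955078), 84.59049224853516)
```

Plate yaw measures −5.4°, so the closed position should put the handle at about −5.4°. That matches where the wheel stopped. I'll relax the push to get a clean reference.

Emit:
{"name": "apply_moves", "arguments": {
  "series": [
    [[0,3,0],[0,0,0]],
    [[0,2.5,0],[0,0,0]],
    [[0,0,0],[0,0,0]],
    [[0,0,0],[0,0,0]],
    [[0,0,0],[0,0,0]],
    [[0,0,0],[0,0,0]]
  ]
}}

```text
t: 8.8
tool_pos: [0.5504, -0.0437, 0.3236]
orientation: [0.008, -3.134, -0.006]
force: [-17.5, 11.4, 14.6]
opening: 0.021
gripper_force: 35.0
```

```bash
cat >> h.py <<'E'
from scipy.spatial.transform import Rotation as Rn
def st():
    s=robot.read_state();M=Rn.from_rotvec(s["orientation"]).as_matrix();g=s["tool_pos"]+M[:,2]*.167
    print(s["t"],"tcp",s["tool_pos"].round(4),"grasp",g.round(4),"F",s["force"].round(1),"T",s["wrist_torque"].round(2),"open",round(s["opening"],4),"ang",np.degrees(np.arctan2(g[1]+.037,g[0]-.506)).round(1),"rad",np.hypot(g[1]+.037,g[0]-.506).round(4));print(M.round(4).tolist())
E
python3 -c "from h import *;st()"
```

```text
8.8 tcp [ 0.5504 -0.0437  0.3236] grasp [ 0.5491 -0.0431  0.1566] F [-17.5  11.4  14.6] T [2.15 3.11 0.04] open 0.021 ang -8.0 rad 0.0435
[[-1.0, -0.0053, -0.0079], [-0.0054, 1.0, 0.0037], [0.0079, 0.0038, -1.0]]
```

Emit:
{"name": "apply_moves", "arguments": {
  "series": [
    [[0,2,0],[0,0,0]],
    [[0,0,0],[0,0,0]]
  ]
}}

```text
t: 8.97
tool_pos: [0.5504, -0.0429, 0.3236]
orientation: [0.007, -3.134, -0.001]
force: [-18.2, 3.9, 13.0]
opening: 0.0213
gripper_force: 35.0
```

Emit:
{"name": "apply_moves", "arguments": {
  "series": [
    [[0,0,0],[0,0,0]],
    [[0,0,0],[0,0,0]],
    [[0,0,0],[0,0,0]],
    [[0,0,0],[0,0,0]],
    [[0,0,0],[0,0,0]]
  ],
  "claw": 0.4
}}

```text
t: 9.38
tool_pos: [0.5526, -0.0434, 0.3237]
orientation: [-0.006, 3.142, -0.0]
force: [-0.2, 0.7, -0.1]
opening: 0.0372
gripper_force: 0.0
```

```bash
python3 - <<'E'
from h import *
st()
from scipy.optimize import least_squares
c=robot.calibration("wrist");b,d=robot.read_camera("wrist")
v,u=np.mgrid[0:400,0:640]
x=u-c["cx"];y=v-c["cy"];r=np.hypot(x,y);k=np.tan(r/c["fx"])/np.maximum(r,1e-9);E=c["extrinsics"]
W=(np.stack([x*k,y*k,np.ones_like(x)],-1)*d[...,None]-E[:3,3])@E[:3,:3]
R=np.hypot(W[...,0]-.506,W[...,1]+.037)
m=(R<.07)&(R>.045)&(abs(W[...,2]-.119)<.007)
P=W[m];f=least_squares(lambda p:np.hypot(np.hypot(P[:,0]-p[0],P[:,1]-p[1])-.054,P[:,2]-.118)-.0055,[.506,-.037],loss="soft_l1",f_scale=.001);print(m.sum(),f.x)
m=(W[...,2]>.132)&(W[...,2]<.18)&(np.hypot(W[...,0]-.553,W[...,1]+.0415)<.018)&(b.max(2)<50)
S=W[m];g=least_squares(lambda p:np.hypot(S[:,0]-p[0],S[:,1]-p[1])-.011,[.553,-.0415],loss="soft_l1",f_scale=.001);print(m.sum(),g.x,S.min(0),S.max(0),np.abs(g.fun).mean())
q=g.x-f.x;print(np.degrees(np.arctan2(q[1],q[0])),np.hypot(*q))
cv2.imwrite("pics/w4.png",cv2.resize(b[130:330,210:410],(600,600),interpolation=cv2.INTER_CUBIC))
E
```

```text
9.3833 tcp [ 0.5526 -0.0434  0.3237] grasp [ 0.5526 -0.0435  0.1567] F [-0.2  0.7 -0.1] T [ 0.03 -0.02  0.04] open 0.0372 ang -7.9 rad 0.047
[[-1.0, -0.004, 0.0001], [-0.004, 1.0, -0.0002], [-0.0001, -0.0002, -1.0]]
8614 [ 0.50658242 -0.03744945]
2383 [ 0.55495552 -0.04117153] [ 0.54255247 -0.05218325  0.13204326] [ 0.56124991 -0.02384264  0.17997762] 0.002456337043510449
-4.399971511766934 0.04851608648562648
```

View pics/w4.png

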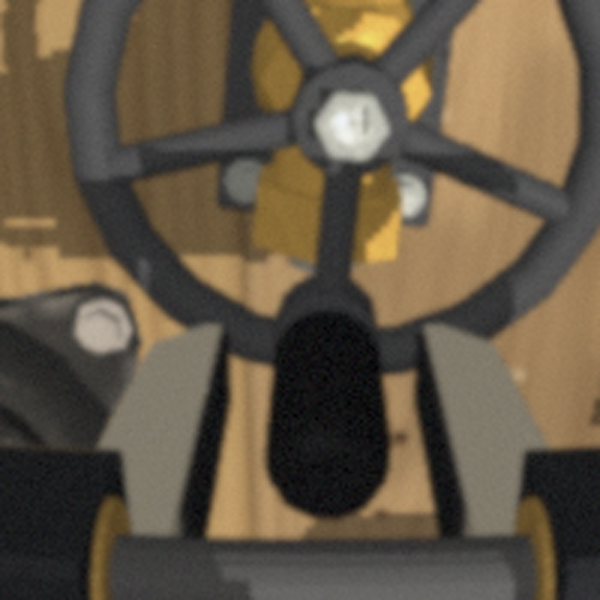

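The handle is centred between the fingers, in line with the pipe, and its angle agrees with the plate's −5°. Regripping it centred.

Emit:
{"name": "apply_moves", "arguments": {
  "series": [
    [[-2,1.5,0],[0,0,0]],
    [[0,0,0],[0,0,0]],
    [[0,0,0],[0,0,0]],
    [[0,0,0],[0,0,0]]
  ]
}}

```text
t: 9.77
tool_pos: [0.5546, -0.0417, 0.3237]
orientation: [0.007, -3.142, 0.0]
force: [-0.7, 0.2, 0.7]
opening: 0.037
gripper_force: 0.0
```

Emit:
{"name": "apply_moves", "arguments": {
  "series": [
    [[0,0,0],[0,0,0]],
    [[0,0,0],[0,0,0]],
    [[0,0,0],[0,0,0]],
    [[0,0,0],[0,0,0]],
    [[0,0,0],[0,0,0]],
    [[0,0,0],[0,0,0]],
    [[0,0,0],[0,0,0]],
    [[0,0,0],[0,0,0]]
  ],
  "claw": 0,
  "newtons": 50
}}

```text
t: 10.43
tool_pos: [0.5546, -0.0418, 0.3237]
orientation: [0.007, -3.142, 0.0]
force: [-0.8, -0.8, -0.0]
opening: 0.0211
gripper_force: 50.0
```

Emit:
{"name": "apply_moves", "arguments": {
  "series": [
    [[0,-2,0],[0,0,0]],
    [[0,0,0],[0,0,0]],
    [[0,0,0],[0,0,0]],
    [[0,0,0],[0,0,0]],
    [[0,0,0],[0,0,0]]
  ]
}}

```text
t: 10.85
tool_pos: [0.5545, -0.0431, 0.3237]
orientation: [0.007, -3.141, -0.002]
force: [-0.7, 5.3, 0.5]
opening: 0.021
gripper_force: 50.0
```

```bash
python3 -c "from h import *;st()"
```

```text
10.85 tcp [ 0.5545 -0.0431  0.3237] grasp [ 0.5545 -0.0428  0.1567] F [-0.7  5.3  0.5] T [0.96 0.11 0.02] open 0.021 ang -6.9 rad 0.0489
[[-1.0, -0.0047, -0.0002], [-0.0047, 1.0, 0.0015], [0.0001, 0.0015, -1.0]]
```

Emit:
{"name": "apply_moves", "arguments": {
  "series": [
    [[0,-3,0],[0,0,0]],
    [[0,0,0],[0,0,0]],
    [[0,0,0],[0,0,0]],
    [[0,0,0],[0,0,0]],
    [[0,0,0],[0,0,0]]
  ]
}}

```text
t: 11.27
tool_pos: [0.5546, -0.0442, 0.3237]
orientation: [0.009, -3.141, -0.009]
force: [0.3, 17.0, 1.1]
opening: 0.0213
gripper_force: 50.0
```

```bash
python3 -c "from h import *;st()"
```

```text
11.2667 tcp [ 0.5546 -0.0442  0.3237] grasp [ 0.5545 -0.0432  0.1567] F [ 0.3 17.   1.1] T [ 2.89  0.1  -0.04] open 0.0213 ang -7.3 rad 0.0489
[[-1.0, -0.0058, -0.0003], [-0.0059, 1.0, 0.0056], [0.0003, 0.0056, -1.0]]
```

Emit:
{"name": "apply_moves", "arguments": {
  "series": [
    [[0,4,0],[0,0,0]],
    [[0,0,0],[0,0,0]],
    [[0,0,0],[0,0,0]],
    [[0,0,0],[0,0,0]],
    [[0,0,0],[0,0,0]]
  ]
}}

```text
t: 11.68
tool_pos: [0.5545, -0.0429, 0.3237]
orientation: [0.006, -3.141, -0.0]
force: [-1.6, 3.0, 0.7]
opening: 0.0209
gripper_force: 50.0
```

```bash
python3 -c "from h import *;st()"
```

```text
11.6833 tcp [ 0.5545 -0.0429  0.3237] grasp [ 0.5545 -0.0428  0.1567] F [-1.6  3.   0.7] T [0.69 0.09 0.02] open 0.0209 ang -6.8 rad 0.0489
[[-1.0, -0.004, -0.0001], [-0.004, 1.0, 0.0002], [0.0001, 0.0002, -1.0]]
```

The stop is confirmed: the push rose to 17 N with only 0.4 mm of give. The reference is TCP (0.5545, −0.0429).

```bash
python3 - <<'E'
import numpy as np
t=np.radians(np.arange(25)*15-6.4);q=np.c_[-48.1*np.cos(t),48.1*np.sin(t)].round(1);d=np.diff(q,axis=0).round(1)
for i in(0,12):print([[[float(a),float(b),0],[0,0,0]] for a,b in d[i:i+12]])
print(d.sum(0),q[12])
E
```

```text
[[[0.2, 12.6, 0], [0, 0, 0]], [[3.5, 12.1, 0], [0, 0, 0]], [[6.5, 10.7, 0], [0, 0, 0]], [[9.1, 8.7, 0], [0, 0, 0]], [[10.9, 6.1, 0], [0, 0, 0]], [[12.2, 3.0, 0], [0, 0, 0]], [[12.6, -0.2, 0], [0, 0, 0]], [[12.1, -3.5, 0], [0, 0, 0]], [[10.7, -6.5, 0], [0, 0, 0]], [[8.7, -9.1, 0], [0, 0, 0]], [[6.1, -10.9, 0], [0, 0, 0]], [[3.0, -12.2, 0], [0, 0, 0]]]
[[[-0.2, -12.6, 0], [0, 0, 0]], [[-3.5, -12.1, 0], [0, 0, 0]], [[-6.5, -10.7, 0], [0, 0, 0]], [[-9.1, -8.7, 0], [0, 0, 0]], [[-10.9, -6.1, 0], [0, 0, 0]], [[-12.2, -3.0, 0], [0, 0, 0]], [[-12.6, 0.2, 0], [0, 0, 0]], [[-12.1, 3.5, 0], [0, 0, 0]], [[-10.7, 6.5, 0], [0, 0, 0]], [[-8.7, 9.1, 0], [0, 0, 0]], [[-6.1, 10.9, 0], [0, 0, 0]], [[-3.0, 12.2, 0], [0, 0, 0]]]
[-1.24344979e-14 -1.77635684e-15] [47.8  5.4]
```

Emit:
{"name": "apply_moves", "arguments": {
  "series": [
    [[0.2,12.6,0],[0,0,0]],
    [[3.5,12.1,0],[0,0,0]],
    [[6.5,10.7,0],[0,0,0]],
    [[9.1,8.7,0],[0,0,0]],
    [[10.9,6.1,0],[0,0,0]],
    [[12.2,3.0,0],[0,0,0]],
    [[0,0,0],[0,0,0]],
    [[0,0,0],[0,0,0]]
  ]
}}

```text
t: 12.35
tool_pos: [0.5107, 0.0103, 0.3237]
orientation: [0.007, -3.141, 0.004]
force: [-3.4, -7.1, 0.7]
opening: 0.0213
gripper_force: 50.0
```

```bash
python3 -c "from h import *;st()"
```

```text
12.35 tcp [0.5107 0.0103 0.3237] grasp [0.5105 0.0099 0.1567] F [-3.4 -7.1  0.7] T [-1.29  0.54 -0.01] open 0.0213 ang 84.5 rad 0.0471
[[-1.0, -0.0045, -0.0011], [-0.0045, 1.0, -0.0025], [0.0011, -0.0025, -1.0]]
```

Emit:
{"name": "apply_moves", "arguments": {
  "series": [
    [[12.6,-0.2,0],[0,0,0]],
    [[12.1,-3.5,0],[0,0,0]],
    [[10.7,-6.5,0],[0,0,0]],
    [[8.7,-9.1,0],[0,0,0]],
    [[6.1,-10.9,0],[0,0,0]],
    [[3.0,-12.2,0],[0,0,0]],
    [[0,0,0],[0,0,0]],
    [[0,0,0],[0,0,0]]
  ]
}}

```text
t: 13.02
tool_pos: [0.4587, -0.0323, 0.3238]
orientation: [-0.006, 3.14, -0.001]
force: [3.3, -2.8, -4.0]
opening: 0.0212
gripper_force: 50.0
```

Emit:
{"name": "apply_moves", "arguments": {
  "series": [
    [[-0.2,-12.6,0],[0,0,0]],
    [[-3.5,-12.1,0],[0,0,0]],
    [[-6.5,-10.7,0],[0,0,0]],
    [[-9.1,-8.7,0],[0,0,0]],
    [[-10.9,-6.1,0],[0,0,0]],
    [[-12.2,-3.0,0],[0,0,0]],
    [[0,0,0],[0,0,0]],
    [[0,0,0],[0,0,0]]
  ]
}}

```text
t: 13.68
tool_pos: [0.5021, -0.0857, 0.3237]
orientation: [-0.006, 3.141, -0.001]
force: [2.1, -3.5, 0.7]
opening: 0.0213
gripper_force: 50.0
```

Emit:
{"name": "apply_moves", "arguments": {
  "series": [
    [[-12.6,0.2,0],[0,0,0]],
    [[-12.1,3.5,0],[0,0,0]],
    [[-10.7,6.5,0],[0,0,0]],
    [[-8.7,9.1,0],[0,0,0]],
    [[-6.1,10.9,0],[0,0,0]],
    [[-3.0,12.2,0],[0,0,0]],
    [[0,0,0],[0,0,0]],
    [[0,0,0],[0,0,0]],
    [[0,0,0],[0,0,0]]
  ]
}}

```text
t: 14.43
tool_pos: [0.5544, -0.0419, 0.3238]
orientation: [-0.009, 3.141, 0.002]
force: [1.6, 1.9, -0.5]
opening: 0.0212
gripper_force: 50.0
```

```bash
python3 -c "from h import *;st()"
```

```text
14.4333 tcp [ 0.5544 -0.0419  0.3238] grasp [ 0.5545 -0.0417  0.1568] F [ 1.6  1.9 -0.5] T [ 0.45 -0.25 -0.02] open 0.0212 ang -5.6 rad 0.0488
[[-1.0, -0.0054, 0.0006], [-0.0054, 1.0, 0.001], [-0.0006, 0.001, -1.0]]
```

One full turn is done and the pose closes within 1 mm. Now the second turn.

Emit:
{"name": "apply_moves", "arguments": {
  "series": [
    [[0.2,12.6,0],[0,0,0]],
    [[3.5,12.1,0],[0,0,0]],
    [[6.5,10.7,0],[0,0,0]],
    [[9.1,8.7,0],[0,0,0]],
    [[10.9,6.1,0],[0,0,0]],
    [[12.2,2.3,0],[0,0,0]],
    [[0,0,0],[0,0,0]],
    [[0,0,0],[0,0,0]]
  ]
}}

```text
t: 15.1
tool_pos: [0.5105, 0.01, 0.3237]
orientation: [0.007, -3.14, 0.001]
force: [-3.1, -4.2, 1.9]
opening: 0.0213
gripper_force: 50.0
```

Emit:
{"name": "apply_moves", "arguments": {
  "series": [
    [[12.6,-0.2,0],[0,0,0]],
    [[12.1,-3.5,0],[0,0,0]],
    [[10.7,-6.5,0],[0,0,0]],
    [[8.7,-9.1,0],[0,0,0]],
    [[6.1,-10.9,0],[0,0,0]],
    [[3.0,-12.2,0],[0,0,0]],
    [[0,0,0],[0,0,0]],
    [[0,0,0],[0,0,0]]
  ]
}}

```text
t: 15.77
tool_pos: [0.4586, -0.0332, 0.3237]
orientation: [-0.005, 3.14, -0.0]
force: [3.6, -3.3, -2.4]
opening: 0.0208
gripper_force: 50.0
```

Emit:
{"name": "apply_moves", "arguments": {
  "series": [
    [[-0.2,-12.6,0],[0,0,0]],
    [[-3.5,-12.1,0],[0,0,0]],
    [[-6.5,-10.7,0],[0,0,0]],
    [[-9.1,-8.7,0],[0,0,0]],
    [[-10.9,-6.1,0],[0,0,0]],
    [[-12.2,-3.0,0],[0,0,0]],
    [[0,0,0],[0,0,0]],
    [[0,0,0],[0,0,0]]
  ]
}}

```text
t: 16.43
tool_pos: [0.5025, -0.0862, 0.3237]
orientation: [-0.006, 3.141, 0.001]
force: [2.4, 3.4, 0.3]
opening: 0.0212
gripper_force: 50.0
```

Emit:
{"name": "apply_moves", "arguments": {
  "series": [
    [[-12.6,0.2,0],[0,0,0]],
    [[-12.1,3.5,0],[0,0,0]],
    [[-10.7,6.5,0],[0,0,0]],
    [[-8.7,9.1,0],[0,0,0]],
    [[-6.1,10.9,0],[0,0,0]],
    [[-3.0,10.9,0],[0,0,0]],
    [[0,0,0],[0,0,0]],
    [[0,0,0],[0,0,0]],
    [[0,0,0],[0,0,0]],
    [[0,0,0],[0,0,0]]
  ]
}}

```text
t: 17.27
tool_pos: [0.5544, -0.0447, 0.3237]
orientation: [0.007, -3.141, -0.001]
force: [-2.9, 3.5, 3.6]
opening: 0.021
gripper_force: 50.0
```

```bash
python3 -c "from h import *;st()"
```

```text
17.2667 tcp [ 0.5544 -0.0447  0.3237] grasp [ 0.5544 -0.0447  0.1567] F [-2.9  3.5  3.6] T [ 0.6   0.54 -0.01] open 0.021 ang -9.0 rad 0.049
[[-1.0, -0.0042, -0.0001], [-0.0042, 1.0, 0.0003], [0.0001, 0.0003, -1.0]]
```

Emit:
{"name": "apply_moves", "arguments": {
  "series": [
    [[0,1.9,0],[0,0,0]],
    [[0,0,0],[0,0,0]],
    [[0,0,0],[0,0,0]],
    [[0,0,0],[0,0,0]],
    [[0,0,0],[0,0,0]],
    [[0,0,0],[0,0,0]]
  ]
}}

```text
t: 17.77
tool_pos: [0.5545, -0.0431, 0.3237]
orientation: [0.006, -3.141, 0.001]
force: [-2.3, -2.3, 1.6]
opening: 0.0211
gripper_force: 50.0
```

```bash
python3 - <<'E'
from h import *
st()
a,_=robot.read_camera("scene");b,_=robot.read_camera("wrist");o=np.load("pics/stopw.npy")
f=lambda i:cv2.resize(i,(400,400),interpolation=cv2.INTER_CUBIC)
cv2.imwrite("pics/end.png",np.hstack([f(a[130:330,240:440]),f(b[130:330,210:410])]))
E
```

```text
17.7667 tcp [ 0.5545 -0.0431  0.3237] grasp [ 0.5545 -0.0432  0.1567] F [-2.3 -2.3  1.6] T [-0.36  0.46  0.04] open 0.0211 ang -7.3 rad 0.0489
[[-1.0, -0.0039, -0.0001], [-0.0039, 1.0, -0.0003], [0.0001, -0.0003, -1.0]]
```

View pics/end.png

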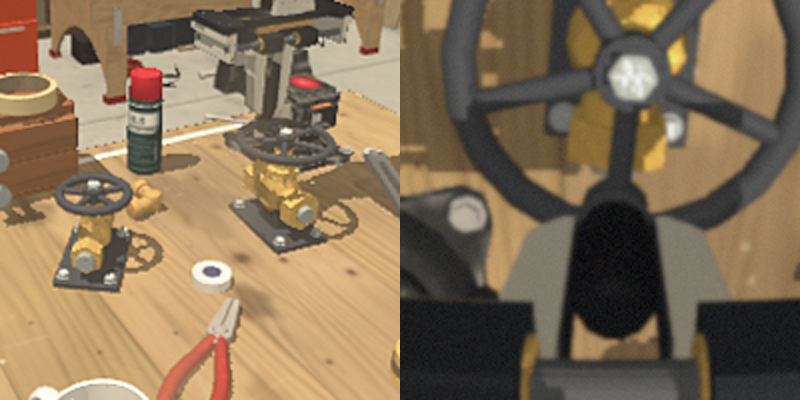

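The end view shows the handle gripped at the closed-stop angle, and the lower valve, can, elbow and tape are undisturbed. A final 0.5 mm trim, then hand in.

Emit:
{"name": "apply_moves", "arguments": {
  "series": [
    [[0,0.5,0],[0,0,0]],
    [[0,0,0],[0,0,0]],
    [[0,0,0],[0,0,0]],
    [[0,0,0],[0,0,0]],
    [[0,0,0],[0,0,0]],
    [[0,0,0],[0,0,0]]
  ]
}}

```text
t: 18.37
tool_pos: [0.5546, -0.0423, 0.3237]
orientation: [-0.007, 3.142, -0.0]
force: [-1.9, -2.8, 0.7]
opening: 0.0219
gripper_force: 50.0
```

```bash
python3 -c "from h import *;st();print(robot.close_job())"
```

```text
18.3667 tcp [ 0.5546 -0.0423  0.3237] grasp [ 0.5546 -0.0423  0.1567] F [-1.9 -2.8  0.7] T [-0.4   0.32 -0.02] open 0.0219 ang -6.3 rad 0.0489
[[-1.0, -0.0042, 0.0001], [-0.0042, 1.0, -0.0], [-0.0001, -0.0, -1.0]]
the job is handed in; nothing more can be done
None
```

The tall valve was closed hard against its stop, then backed off two full turns (within about 1° by the arm's position readings), and the gripper is still closed round the handle at 50 N; I let go of the handle once, briefly, at the stop to regrip it centred, the push against the stop peaked near 70 N on the handle, and nothing else on the bench was touched.

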